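# Refit the trimmer's clamp-release knob and hold it pressed

## Robot

A 7-joint arm with a two-finger parallel gripper is mounted at the origin on the work surface. World frame = base frame: x ahead of the robot, y to its left, z up, the work surface at z = 0. Lengths are in m, angles in rad, forces in N, time in s.
With the tool pointing down it reaches from about 0.4 to 0.85 m from the base axis. Payload 4.5 kg.
Tool frame: the origin (TCP) lies midway between the tips of the shut fingers; the grasp point (between the pads) lies behind it (r.grip_point_offset is the z of the grasp point in the tool frame, in m); z points along the fingers, y is the line along which they close (so a half turn about z gives the same grasp; the last joint's range is limited). The gripper opens to 88 mm and grips with 3 to 60 N. Pads are 18 mm wide; open, the fingers measure 123 mm over their backs; the gripper's body (75 mm by 187 mm) begins 45 mm behind the grasp point.
Start: joints at [-1.243, 0.689, -0.195, 1.565, 0.157, 0.902, -0.215], TCP at [0.181, 0.598, 0.239] pointing down, gripper open.
Joint ranges: [-3.01, 3.01], [-0.46, 2.08], [-1.47, 1.51], [0.13, 2.56], [-1, 4.14], [0.04, 2.09], [-2.66, 2.66]. Speed limits (rad/s): [2.57, 2.57, 3.14, 3.14, 3.14, 3.14, 3.14].

## Interface

Orientations are given as a unit quaternion [x, y, z, w].
In Python, from plant import r, optics, workorder gives the robot as it stands.
- The arm moves only by the shell command python3 -m creep 'ROWS' [FORCE]. ROWS is JSON, a list of rows, each an object of numbers: "grip": the gripper command: -1 is shut, 1 is fully open, values between are in proportion; "tx", "ty", "tz": the shift along the tool's x, y, z in cm; "spin": the turn about the tool's z in degrees. In form: [{"grip": .., "tx": .., "ty": .., "tz": .., "spin": ..}, ...]. A call has 1 to 8 rows; each row shifts and turns the commanded pose from where the row before left it, along the tool's axes as they then stand; what a row does not reach is not made up. A row lasts 1/12 s, in which the tool goes at most 41.7 mm and 7.16 degrees, less where a joint would pass 70% of its speed; a pose out of reach is approached as far as the arm can. A call with a gripper value outside its range is refused whole. The fingers move at their own pace and stop on an object; FORCE is the grip in N (left out, the last holds). Time passes only in rows, so rows that do not move let the fingers close. It gives the time, the measured TCP pose, the force, the opening and the grip force at its end, in the units of the state.
- r.get_state(): the state, without advancing time (a new reading comes with each control period).
- optics.snapshot(name): name is "side" or "top" or "wrist"; returns (picture, depth): 480x640x3 uint8, red, green, blue; 480x640 float32, m along the optical axis (not along the pixel's ray), 0 where there is no reading.
- optics.get_calibration(name): a dict with "fx", "fy", "cx", "cy" (pixels), "extrinsics" (4x4, takes a point from world to camera coordinates). Camera axes: x right, y down, z forward; pixel columns grow to the right and rows downward; lengths in m; the calibration is good to about 2 mm. A picture is of the moment at which its call begins: read the wrist's pose just before it. get_calibration takes no time and is no camera call; for the wrist camera it gives the pose at the moment of the call.
- workorder.finish_job(): hands the job in; it is judged then, once.
The state is a dict: "clock": time; "q": joint angles; "qd": joint speeds; "joint_torque": joint torques, N m; "tool_pos": TCP position; "eef_rot": TCP orientation; "contact_force": force on the tool from outside, world axes, zero at the start; "moment": the same for the moment, N m; "opening": opening from 0.0 (shut) to 1.0 (fully open); "finger_force": force on a finger pad.
Only numpy, scipy, OpenCV 4.12 (cv2) and the standard library are available. Lean on these libraries where they do the work, as an engineer would, in place of code of your own. Each camera call takes 0.05 s, during which the arm holds its last target. There are 200 camera calls.

## Task

The clamp-release knob has come off the paper trimmer and stands on the table. Pick it up, turn it so that its D-shaped hole matches the D-shaped spindle on the trimmer's black housing, push it fully home on the spindle, then press knob and spindle down to the stop against the spring so that the paper clamp lifts. Finish while still gripping the knob and holding it pressed down: do not let go, and leave the cup, the tape roll and the pen pot where they are.

Things in the scene. Friction and masses are not known exactly. Their poses are not given: they have to be found in the camera images.
- knob_center (a point): Centre of the loose black bar knob (about 60 g), half-way up and on its hole's axis; stands upright, hole down. Straight bar 50 mm long (25 mm either side of the axis, along its x), 27 mm wide (y; plain flat parallel sides over the full height, to grip), 40 mm high (z up). Its +x end carries a pointed wedge nose, the other end is square.
- knob_nose (a point): Tip of the knob's nose, 36 mm from the axis along the knob's +x, half-way up. The nose must point the way the spindle's flat faces, else the knob does not go on (about 5 degrees of error is tolerated). On the flat top a thin white line runs from a round metal cap on the axis to the nose.
- knob_hole (a point): Mouth of the knob's hole, on the axis in its underside, 20 mm below knob_center. The hole is 20 mm deep and D-shaped: round, radius 10 mm, with its flat on the nose (+x) side 3.5 mm from the axis.
- spindle_seat (a point): On the spindle's axis, at the top face of its round shoulder (radius 12 mm): when the knob is home its hole's mouth is here. Above it stands a vertical steel D-shaft 18 mm tall, radius 9 mm, with a flat 2.5 mm from the axis facing this point's +x (z up); its top 4 mm taper to three quarters. The spindle turns stiffly (0.15 N m), any angle is fine, and this point goes down with it.
- housing_top (a point): Middle of the flat top of the black housing at one end of the paper trimmer, 85 mm above the table; the top is 100 x 90 mm (x, y). The spindle rises from it, its shoulder 10 mm above it when released; nothing taller than the spindle is on the trimmer, which is fixed to the table.
- spindle_push (a joint): How far the sprung spindle is pressed down, in m: 0 released, 0.006 at the stop. The spring needs about 4 N to start and about 11 N at the stop, and pushes back up when let go. Pressing it lifts the trimmer's aluminium clamp bar.
- cup: Bystander: white cup without handle, 80 mm across, 80 mm high, origin at the centre of its underside.
- tape: Bystander: roll of brown tape lying flat, 68 mm across, 24 mm high, origin at the centre of its underside.
- pen_pot: Bystander: white pot with pens, 80 mm across, 150 mm high with pens, origin at the centre of its underside.
There are look-alikes about, which are no part of the job. Of the things like the part that bears knob_center, leave any that is turquoise or yellow; of the rest the larger one is meant.

How it is judged:
On the way, in this order (a step that is already met when the one before it is completed fails the run):
1. the knob is lifted clear of the table (height (world z) of knob_center above 0.06 m and contact force between the fingers and knob above 1 N), for 0.1 s.
2. the knob is home on the spindle, its flat matched (z of knob_center in the frame of spindle_seat below 0.023 m and horizontal distance between knob_center and spindle_seat below 0.004 m and angle between the x axis of knob_center and the x axis of spindle_seat, either way round below 0.25 rad and x of knob_nose in the frame of spindle_seat above 0.028 m), for 0.1 s.
At the end, for the whole second after the job is handed in: Knob home on the spindle (underside within 2.5 mm of the shoulder, axes within 4 mm and 7 degrees, nose within 14 degrees of where the flat faces), spindle pressed down over 4 of its 6 mm, fingers still holding the knob (over 2 N), kept so through the last second (z of knob_center in the frame of spindle_seat below 0.0225 m and horizontal distance between knob_center and spindle_seat below 0.004 m and angle between the x axis of knob_center and the x axis of spindle_seat, either way round below 0.25 rad and angle between the z axis of knob_center and the z axis of spindle_seat, either way round below 0.12 rad and value of joint spindle_push above 0.004 m and contact force between the fingers and knob above 2 N and x of knob_nose in the frame of spindle_seat above 0.028 m); the arm keeps its last pose, push and grip.
It fails at once if the cup is moved more than 30 mm (distance of cup from where it was at the start of the episode above 0.03 m).
It fails at once if the tape roll is moved more than 30 mm (distance of tape from where it was at the start of the episode above 0.03 m).
It fails at once if the pen pot is moved more than 30 mm (distance of pen_pot from where it was at the start of the episode above 0.03 m).
It also fails if it takes over 38 s, if anything falls off the work surface, if the arm or the gripper's body presses on something with over 40 N, if the wrist force passes 120 N, or if a joint passes its speed limit or range.

## Working session

There is one attempt and no reset: what is moved stays moved. The work goes in short steps, Python scripts to look and compute and a shell command to move; the robot and the scene stay as the last step left them, time stands still between calls to the robot, and variables do not carry over. Pictures are saved under pics/ and viewed, at most 10 in all, crops included, and the job is handed in when it is done.

```bash
mkdir -p pics; ls; python3 - <<'E'
from plant import r, optics, workorder
import cv2,numpy as np
for n in("side","top"):
    p,d=optics.snapshot(n); np.savez(f"pics/{n}.npz",p=p,d=d); cv2.imwrite(f"pics/{n}0.png",p[:,:,::-1])
    c=optics.get_calibration(n);print({k:np.round(v,3).tolist() for k,v in c.items()})
s=r.get_state();print(s["clock"],s["tool_pos"],s["eef_rot"],s["opening"],r.grip_point_offset)
E
```

```text
pics
{'fx': 593.392, 'fy': 593.392, 'cx': 329.253, 'cy': 255.546, 'extrinsics': [[0.936, -0.352, 0.013, -0.49], [-0.176, -0.497, -0.85, 0.13], [0.306, 0.793, -0.527, 1.479], [0.0, 0.0, 0.0, 1.0]]}
{'fx': 451.377, 'fy': 451.377, 'cx': 327.244, 'cy': 248.281, 'extrinsics': [[0.012, -1.0, -0.012, -0.027], [-0.996, -0.011, -0.092, 0.517], [0.092, 0.013, -0.996, 1.024], [0.0, 0.0, 0.0, 1.0]]}
0.1 [0.18085196 0.59767417 0.2379989 ] [ 1.46345707e-01  9.89233174e-01 -8.10197615e-04 -7.09119424e-05] 0.9979982531356828 -0.0187
```

View pics/side0.png

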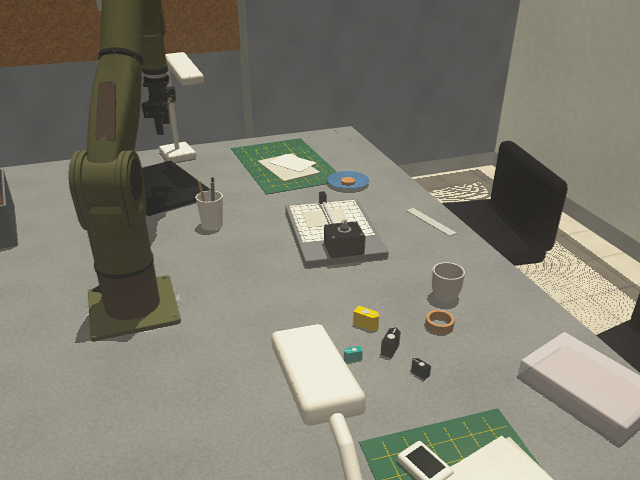

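View pics/top0.png

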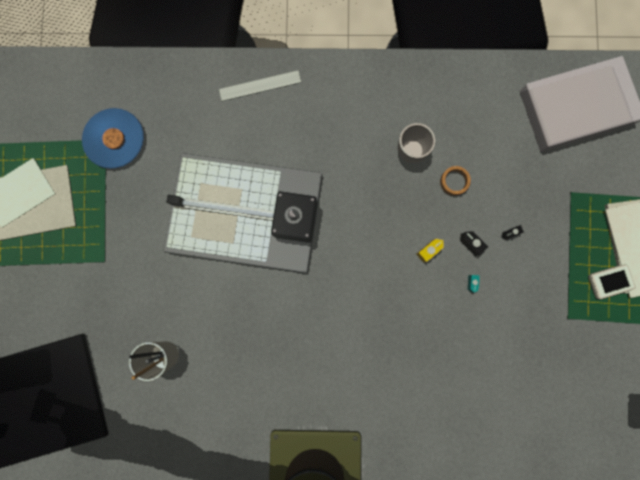

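The side view shows the black bar knob at (391,342), with a smaller black look-alike at (421,368), the yellow one at (366,319) and the turquoise one at (353,354). The top view shows the knob at (473,243) and the spindle at (293,214). The pen pot is at (148,362), the cup at (417,141) and the tape at (456,181).

```bash
cat > h.py <<'E'
from plant import r, optics
import numpy as np, cv2
from scipy.spatial.transform import Rotation as R
def world(c,u,v,d):
    E=c["extrinsics"]; p=np.stack([(np.asarray(u)-c["cx"])*d/c["fx"],(np.asarray(v)-c["cy"])*d/c["fy"],np.asarray(d)],-1)
    return (p-E[:3,3])@E[:3,:3]
def ray(c,u,v,z):
    E=c["extrinsics"]; o=-E[:3,:3].T@E[:3,3]; w=world(c,u,v,1.0)-o
    return o+w*((z-o[2])/w[2])
def proj(c,p):
    q=c["extrinsics"][:3,:3]@np.asarray(p)+c["extrinsics"][:3,3]; return c["fx"]*q[0]/q[2]+c["cx"],c["fy"]*q[1]/q[2]+c["cy"]
def tool(target,ang=None):
    "shift in tool axes (cm) to world target; current tool y heading deg"
    s=r.get_state(); M=R.from_quat(s["eef_rot"]).as_matrix()
    print("t",round(s["clock"],2),"tcp",s["tool_pos"].round(4) if hasattr(s["tool_pos"],"round") else s["tool_pos"])
    print("x-axis hdg",np.degrees(np.arctan2(M[1,0],M[0,0])).round(2),"tilt",np.degrees(np.arccos(-M[2,2])).round(2),"shift cm",(M.T@(np.asarray(target)-s["tool_pos"])*100).round(2))
E
python3 - <<'E'
from h import *
for n,pts in {"top":[(473,243),(293,214),(283,200),(148,362),(417,141),(456,181)],"side":[(391,332),(345,226),(335,240),(210,192)]}.items():
    c=optics.get_calibration(n); d=np.load(f"pics/{n}.npz")["d"]
    for u,v in pts: print(n,u,v,world(c,u,v,float(np.median(d[v-1:v+2,u-1:u+2]))).round(4))
tool([0.45,-0.3,0.3])
E
```

```text
top 473 243 [ 0.5312 -0.3537  0.0396]
top 293 214 [0.5814 0.0515 0.1138]
top 283 200 [0.6173 0.0769 0.0852]
top 148 362 [0.2729 0.3324 0.152 ]
top 417 141 [ 0.7791 -0.2334  0.0098]
top 456 181 [ 6.847e-01 -3.281e-01 -4.000e-04]
side 391 332 [ 0.5402 -0.3506  0.0431]
side 345 226 [0.587  0.0486 0.0998]
side 335 240 [0.5445 0.0147 0.0818]
side 210 192 [0.2764 0.3812 0.1014]
t 0.1 tcp [0.1809 0.5977 0.238 ]
x-axis hdg 163.17 tilt 0.09 shift cm [-51.75 -78.14  -6.07]
```

```bash
A='{"grip":1,"tx":-2.3,"ty":-1.7,"tz":-0.4}'; python3 -m creep '[{"grip":1,"tx":-2.3,"ty":-1.7,"tz":-0.6},{"grip":1,"tx":-2.3,"ty":-1.7,"tz":-0.6},{"grip":1,"tx":-2.3,"ty":-1.7,"tz":-0.6},{"grip":1,"tx":-2.3,"ty":-1.7,"tz":-0.6},{"grip":1,"tx":-2.3,"ty":-1.7,"tz":-0.6},{"grip":1,"tx":-2.3,"ty":-1.7,"tz":-0.6},{"grip":1,"tx":-2.3,"ty":-1.7,"tz":-0.6},{"grip":1,"tx":-2.3,"ty":-1.7,"tz":-0.6}]'; python3 - <<'E'
from h import *
tool([0.58,0.05,0.29])
c=optics.get_calibration("wrist");s=r.get_state();E=c["extrinsics"];M=R.from_quat(s["eef_rot"]).as_matrix()
print("cam in tool",M.T@(-E[:3,:3].T@E[:3,3]-s["tool_pos"]),"\n",(E[:3,:3]@M).round(3),c["fx"],c["cx"],c["cy"])
E
```

```text
t 0.1 tcp [0.1809 0.5977 0.238 ]
x-axis hdg 163.17 tilt 0.09 shift cm [-54.06 -40.87  -5.13]
cam in tool [ 0.07349248 -0.00023208 -0.14566141] 
 [[-0.001  1.     0.001]
 [-0.96  -0.    -0.281]
 [-0.281 -0.001  0.96 ]] 393.9174140780745 319.82041116409044 238.8639368565232$[0]: bad value
```

```bash
python3 -m creep '[{"grip":1.0,"tx":-2.3,"ty":-1.7,"tz":-0.5,"spin":0.0}]'; python3 -m creep --help | head -20
```

```text
clock: 0.18
tool_pos: [0.1926, 0.5786, 0.2425]
eef_rot: [0.143, 0.99, 0.001, -0.003]
contact_force: [-0.7, 0.2, -0.4]
opening: 1.0
finger_force: 0.0invalid input: not JSON, or not a number
```

```bash

python3 -m creep '[{"grip":1,"tx":-2.2,"ty":-1.7,"tz":-0.1,"spin":0},{"grip":1,"tx":-2.2,"ty":-1.7,"tz":-0.1,"spin":0},{"grip":1,"tx":-2.2,"ty":-1.7,"tz":-0.1,"spin":0},{"grip":1,"tx":-2.2,"ty":-1.7,"tz":-0.1,"spin":0},{"grip":1,"tx":-2.2,"ty":-1.7,"tz":-0.1,"spin":0},{"grip":1,"tx":-2.2,"ty":-1.7,"tz":-0.1,"spin":0},{"grip":1,"tx":-2.2,"ty":-1.7,"tz":-0.1,"spin":0},{"grip":1,"tx":-2.2,"ty":-1.7,"tz":-0.1,"spin":0}]' | sed -n 1,4p
python3 -m creep '[{"grip":1,"tx":-2.2,"ty":-1.7,"tz":-0.1,"spin":0},{"grip":1,"tx":-2.2,"ty":-1.7,"tz":-0.1,"spin":0},{"grip":1,"tx":-2.2,"ty":-1.7,"tz":-0.1,"spin":0},{"grip":1,"tx":-2.2,"ty":-1.7,"tz":-0.1,"spin":0},{"grip":1,"tx":-2.2,"ty":-1.7,"tz":-0.1,"spin":0},{"grip":1,"tx":-2.2,"ty":-1.7,"tz":-0.1,"spin":0},{"grip":1,"tx":-2.2,"ty":-1.7,"tz":-0.1,"spin":0},{"grip":1,"tx":-2.2,"ty":-1.7,"tz":-0.1,"spin":0}]' | sed -n 1,4p; python3 -c "
from h import *
tool([.58,.05,.26])"
```

```text
clock: 0.85
tool_pos: [0.3276, 0.3927, 0.2515]
eef_rot: [0.146, 0.989, -0.0, -0.0]
contact_force: [0.1, 0.2, -0.6]
clock: 1.52
tool_pos: [0.4566, 0.2116, 0.2595]
eef_rot: [0.146, 0.989, -0.0, -0.0]
contact_force: [-0.3, 0.1, -0.3]
t 1.52 tcp [0.4566 0.2116 0.2595]
x-axis hdg 163.17 tilt 0.04 shift cm [-16.49 -11.9   -0.05]
```

```bash

python3 -m creep '[{"grip":1,"tx":-2.2,"ty":-1.7,"tz":0,"spin":0},{"grip":1,"tx":-2.2,"ty":-1.7,"tz":0,"spin":0},{"grip":1,"tx":-2.2,"ty":-1.6,"tz":0,"spin":0},{"grip":1,"tx":-2.2,"ty":-1.6,"tz":0,"spin":0},{"grip":1,"tx":-2.2,"ty":-1.6,"tz":0,"spin":0},{"grip":1,"tx":-1.5,"ty":-1.0,"tz":0,"spin":0},{"grip":1,"tx":0,"ty":0,"tz":0,"spin":0},{"grip":1,"tx":0,"ty":0,"tz":0,"spin":0}]' | sed -n 1,4p
python3 - <<'E'
from h import *
c=optics.get_calibration("wrist"); p,d=optics.snapshot("wrist"); np.savez("pics/w1.npz",p=p,d=d,E=c["extrinsics"])
u,v=map(int,proj(c,[.584,.05,.11])); print(u,v)
u=min(max(u,100),540);v=min(max(v,80),400)
cv2.imwrite("pics/w1.png",cv2.resize(p[v-75:v+75,u-100:u+100,::-1],None,fx=4,fy=4,interpolation=cv2.INTER_CUBIC)); print("crop origin",u-100,v-75)
E
```

```text
clock: 2.18
tool_pos: [0.5491, 0.0881, 0.2592]
eef_rot: [0.147, 0.989, -0.0, -0.001]
contact_force: [-0.2, -0.0, 0.1]
287 276
crop origin 187 201
```

View pics/w1.png

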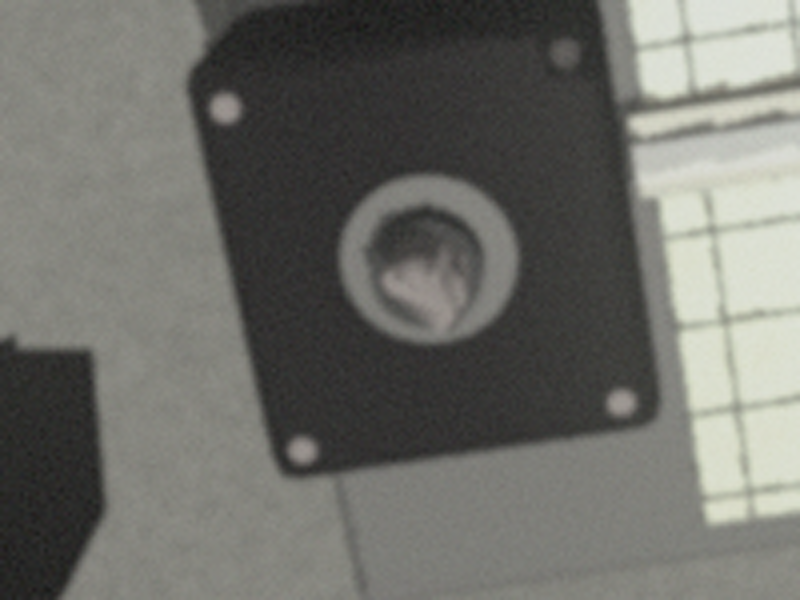

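The wrist crop shows the shoulder ring centred at crop (429,260), which is full-image (294,266). The spindle's D has its flat facing the lower left. I'll go lower for an accurate angle.

```bash
python3 - <<'E'
from h import *
c=optics.get_calibration("wrist"); f=np.load("pics/w1.npz"); 
print(ray(c,294.25,266,.095)); d=f["d"]
v,u=np.mgrid[225:310,250:340]; P=world(c,u,v,d[225:310,250:340])
m=(np.hypot(*(P[...,:2]-ray(c,294.25,266,.095)[:2]).transpose(2,0,1))<.016)
z=P[m][:,2]; print(np.histogram(z,bins=np.arange(.08,.125,.003)))
q=P[m][z>.111];print(q[:,:2].mean(0),q.max(0),len(q))
x=ray(c,294.25,266,.095);tool([x[0],x[1],.165])
E
```

```text
[0.58101948 0.05680524 0.095     ]
(array([  0, 127, 295,  27, 173, 111,  23,  30,  29,  51, 157,  67,   0,
         0]), array([0.08 , 0.083, 0.086, 0.089, 0.092, 0.095, 0.098, 0.101, 0.104,
       0.107, 0.11 , 0.113, 0.116, 0.119, 0.122]))
[0.58129476 0.05671208] [0.58930555 0.06329576 0.11471302] 192
t 2.23 tcp [0.5484 0.0896 0.2593]
x-axis hdg 163.19 tilt 0.09 shift cm [-4.08 -2.2   9.43]
```

```bash

python3 -m creep '[{"grip":1,"tx":-1.0,"ty":-0.5,"tz":2.4,"spin":0},{"grip":1,"tx":-1.0,"ty":-0.5,"tz":2.4,"spin":0},{"grip":1,"tx":-1.0,"ty":-0.6,"tz":2.4,"spin":0},{"grip":1,"tx":-1.0,"ty":-0.6,"tz":2.2,"spin":0},{"grip":1,"tx":0,"ty":0,"tz":0,"spin":0},{"grip":1,"tx":0,"ty":0,"tz":0,"spin":0}]' | sed -n 1,4p
cat >> h.py <<'E'
def ortho(c,p,ctr,z,half,k):
    "rectify onto plane z; image right=+x world? col=x, row=-y, k px/m"
    n=int(2*half*k); pts=[]; src=np.float32([[0,0],[n,0],[n,n],[0,n]])
    W=[(ctr[0]-half,ctr[1]+half),(ctr[0]+half,ctr[1]+half),(ctr[0]+half,ctr[1]-half),(ctr[0]-half,ctr[1]-half)]
    dst=np.float32([proj(c,[a,b,z]) for a,b in W])
    return cv2.warpPerspective(p,cv2.getPerspectiveTransform(dst,src),(n,n),flags=cv2.INTER_CUBIC)
E
python3 - <<'E'
from h import *
c=optics.get_calibration("wrist"); p,d=optics.snapshot("wrist"); np.savez("pics/w2.npz",p=p,d=d,E=c["extrinsics"])
ctr=[.581,.057]
im=np.hstack([ortho(c,p,ctr,.113,.02,10000),ortho(c,p,ctr,.085,.02,10000)])[:,:,::-1]
cv2.imwrite("pics/w2.png",cv2.convertScaleAbs(im,alpha=1.3,beta=0)); 
v,u=np.mgrid[0:480,0:640]; P=world(c,u,v,d); rr=np.hypot(P[...,0]-.581,P[...,1]-.057)
m=(rr<.014)&(d>0); z=P[...,2][m]; print(np.histogram(z,bins=np.arange(.08,.125,.003)))
q=P[m&(P[...,2]>.1115)][:,:2].astype(np.float32); print(len(q),q.mean(0),q.min(0),q.max(0))
for a in range(0,360,15):
    e=np.array([np.cos(np.radians(a)),np.sin(np.radians(a))]); print(a,round(1e3*np.percentile((q-ctr)@e,98),1),end="; ")
m=(rr>.025)&(rr<.04); print("housing z",np.median(P[...,2][m]))
E
```

```text
clock: 2.73
tool_pos: [0.5797, 0.0575, 0.1651]
eef_rot: [0.146, 0.989, 0.0, -0.002]
contact_force: [-0.5, 0.9, 0.1]
(array([  0, 198, 393,  53, 286, 177,  49,  52,  48, 115, 367, 113,   0,
         0]), array([0.08 , 0.083, 0.086, 0.089, 0.092, 0.095, 0.098, 0.101, 0.104,
       0.107, 0.11 , 0.113, 0.116, 0.119, 0.122]))
373 [0.58211523 0.05513298] [0.57587844 0.04818004] [0.58985466 0.06085793]
0 8.0; 15 7.7; 30 7.0; 45 6.0; 60 5.1; 75 4.0; 90 3.3; 105 2.9; 120 2.7; 135 2.7; 150 3.0; 165 3.7; 180 4.4; 195 5.5; 210 6.5; 225 7.4; 240 8.1; 255 8.3; 270 8.0; 285 7.3; 300 6.3; 315 6.6; 330 7.3; 345 7.9; housing z 0.24622183908541592
```

View pics/w2.png

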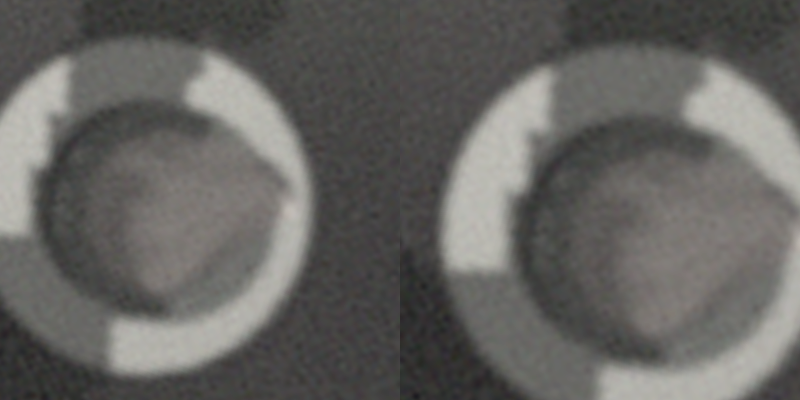

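The rectified view shows the D's flat facing the lower right, at a heading of about −50° in the world. The spindle axis is near (0.5836, 0.0537). I'll view the flat's face from its own side to get the angle precisely.

```bash

python3 -m creep '[{"grip":1,"tx":-2.8,"ty":-0.8,"tz":0,"spin":0},{"grip":1,"tx":-2.8,"ty":-0.8,"tz":0,"spin":0},{"grip":1,"tx":-2.8,"ty":-0.8,"tz":0,"spin":0},{"grip":1,"tx":-2.6,"ty":-0.8,"tz":0,"spin":0},{"grip":1,"tx":0,"ty":0,"tz":0,"spin":0},{"grip":1,"tx":0,"ty":0,"tz":0,"spin":0},{"grip":1,"tx":0,"ty":0,"tz":0,"spin":0}]' | sed -n 1,4p
python3 - <<'E'
from h import *
c=optics.get_calibration("wrist"); p,d=optics.snapshot("wrist"); np.savez("pics/w3.npz",p=p,d=d,E=c["extrinsics"])
ctr=np.array([.583,.054])
im=np.hstack([ortho(c,p,ctr,.113,.02,10000),ortho(c,p,ctr,.095,.02,10000)])[:,:,::-1]
cv2.imwrite("pics/w3.png",cv2.convertScaleAbs(im,alpha=1.3,beta=0)); 
v,u=np.mgrid[0:480,0:640]; P=world(c,u,v,d); rr=np.hypot(P[...,0]-ctr[0],P[...,1]-ctr[1])
q=P[(rr<.014)&(d>0)&(P[...,2]>.1115)][:,:2]; print(len(q))
h=np.array([(lambda e:np.percentile((q-ctr)@e,97))(np.array([np.cos(a),np.sin(a)])) for a in np.radians(np.arange(0,360,15))])*1e3; print(h.round(1))
w=P[(rr<.012)&(P[...,2]>.099)&(P[...,2]<.109)]; print("wall",len(w))
# fit vertical plane by ransac in xy, wall mid-height
best=None;rng=np.random.default_rng(0);xy=w[:,:2]
for _ in range(500):
    a,b=xy[rng.choice(len(xy),2,False)]; t=b-a; L=np.linalg.norm(t)
    if L<.004: continue
    n=np.array([t[1],-t[0]])/L; k=abs((xy-a)@n)<.0006
    if best is None or k.sum()>best.sum(): best=k
s=xy[best]; m=s.mean(0); U,S,V=np.linalg.svd(s-m); n=V[1]; n=n if n@np.array([.6,-.8])>0 else -n
print("inl",best.sum(),"normal hdg",np.degrees(np.arctan2(n[1],n[0])),"extent",np.ptp((s-m)@V[0]),"point",m,"axis guess",m-.0025*n)
E
```

```text
clock: 3.37
tool_pos: [0.6766, -0.004, 0.167]
eef_rot: [0.145, 0.989, 0.001, 0.0]
contact_force: [0.7, 0.2, -0.5]
548
[6.1 6.7 6.9 6.9 6.6 6.3 6.  5.7 5.5 5.5 5.5 5.5 5.8 5.9 6.1 6.2 6.  5.6
 4.8 4.  3.1 3.2 4.2 5.3]
wall 191
inl 158 normal hdg -53.2357129491673 extent 0.01710346869339955 point [0.58512066 0.05132498] axis guess [0.58362435 0.05332774]
```

View pics/w3.png

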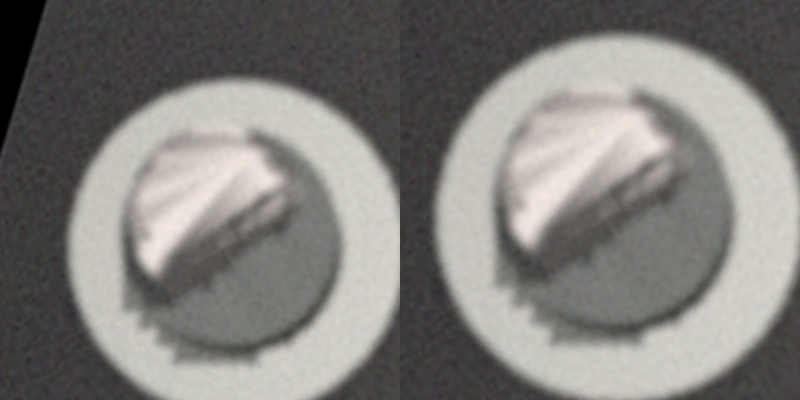

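```bash
python3 - <<'E'
from h import *
c=optics.get_calibration("wrist")
from scipy.optimize import minimize
v,u=np.mgrid[0:480,0:640]
def hd(xy):
    l=cv2.fitLine(xy.astype(np.float32)*1e3,cv2.DIST_HUBER,0,.01,.001).ravel(); n=np.array([l[1],-l[0]]); n=n if n[0]>0 else -n
    return np.degrees(np.arctan2(n[1],n[0])),len(xy),n,l[2:]
for w in("w2","w3"):
    f=np.load(f"pics/{w}.npz"); c["extrinsics"]=f["E"]; P=world(c,u,v,f["d"]); ctr=np.array([.5837,.0533])
    rr=np.hypot(P[...,0]-ctr[0],P[...,1]-ctr[1]); ok=(f["d"]>0)&(rr<.0115)
    n0=np.array([np.cos(np.radians(-53)),np.sin(np.radians(-53))]); t0=np.array([-n0[1],n0[0]])
    a=(P[...,:2]-ctr)@n0; b=(P[...,:2]-ctr)@t0
    for lo,hi in((.098,.103),(.103,.108),(.108,.112)):
        m=ok&(P[...,2]>lo)&(P[...,2]<hi)&(a>0)&(a<.006)&(abs(b)<.0075)
        if m.sum()>15: h=hd(P[m][:,:2]); print(w,lo,h[:2], "off",(h[3]/1e3-ctr)@h[2]*1e3)
    q=P[ok&(P[...,2]>.1095)][:,:2]-ctr; aa=q@n0;bb=q@t0; e=[]
    for s in np.arange(-.0055,.006,.001):
        k=abs(bb-s)<.0005
        if k.sum()>3:
            o=np.sort(aa[k]); e.append(q[k][np.argsort(aa[k])[-2]])
    e=np.array(e); print(w,"edge",hd(e)[:2])
    # D fit on raster of tops z>.1
    zt=P[ok&(P[...,2]>.1115)][:,:2]; print("top span perp:",np.percentile((zt-ctr)@t0,[2,98])*1e3,"along",np.percentile((zt-ctr)@n0,[2,98])*1e3)
tool([.53,-.353,.2])
E
```

```text
w2 0.108 (np.float32(-53.192734), 20) off 1.090636326461665
w2 edge (np.float32(-53.335323), 12)
top span perp: [-6.86369716  6.64883101] along [-7.18350776  1.60450522]
w3 0.098 (np.float32(-52.979744), 64) off 2.439952744030199
w3 0.103 (np.float32(-53.10881), 71) off 2.4470932944012094
w3 0.108 (np.float32(-52.86908), 120) off 2.0816210492896534
w3 edge (np.float32(-54.502213), 12)
top span perp: [-6.50298542  7.02845211] along [-6.59134673  2.04825967]
t 3.42 tcp [ 0.6763 -0.0039  0.1668]
x-axis hdg 163.32 tilt 0.1 shift cm [  3.99 -37.64  -3.38]
```

The spindle axis is at (0.5837, 0.0533) and its flat heads −53.1°, with the depth fits of both views in agreement. Next is the knob.

```bash

python3 -m creep '[{"grip":1,"tx":0.3,"ty":-3,"tz":-0.2,"spin":0},{"grip":1,"tx":0.3,"ty":-3,"tz":-0.2,"spin":0},{"grip":1,"tx":0.3,"ty":-3,"tz":-0.2,"spin":0},{"grip":1,"tx":0.3,"ty":-3,"tz":-0.2,"spin":0},{"grip":1,"tx":0.3,"ty":-3,"tz":-0.2,"spin":0},{"grip":1,"tx":0.3,"ty":-3,"tz":-0.2,"spin":0},{"grip":1,"tx":0.3,"ty":-3,"tz":0,"spin":0},{"grip":1,"tx":0.3,"ty":-3,"tz":0,"spin":0}]' | sed -n 1,2p
python3 -m creep '[{"grip":1,"tx":0.3,"ty":-3,"tz":0,"spin":0},{"grip":1,"tx":0.3,"ty":-3,"tz":0,"spin":0},{"grip":1,"tx":0.3,"ty":-3,"tz":0,"spin":0},{"grip":1,"tx":0.3,"ty":-3,"tz":0,"spin":0},{"grip":1,"tx":0.3,"ty":-1.6,"tz":0,"spin":0},{"grip":1,"tx":0,"ty":0,"tz":0,"spin":0},{"grip":1,"tx":0,"ty":0,"tz":0,"spin":0},{"grip":1,"tx":0,"ty":0,"tz":0,"spin":0}]' | sed -n 1,4p
python3 - <<'E'
from h import *
c=optics.get_calibration("wrist"); p,d=optics.snapshot("wrist"); np.savez("pics/w4.npz",p=p,d=d,E=c["extrinsics"])
v,u=np.mgrid[0:480,0:640]; P=world(c,u,v,d); ctr=np.array([.535,-.353])
m=(d>0)&(np.hypot(P[...,0]-ctr[0],P[...,1]-ctr[1])<.055)&(P[...,2]>.034)&(P[...,2]<.05)
q=P[m]; print(len(q),"top z",np.median(q[:,2]),"mean",q.mean(0))
print(cv2.minAreaRect((q[:,:2]*1e3).astype(np.float32)))
cv2.imwrite("pics/w4.png",cv2.convertScaleAbs(ortho(c,p,ctr,.04,.05,6000)[:,:,::-1],alpha=1.6,beta=0))
E
```

```text
clock: 4.08
tool_pos: [0.5838, -0.2283, 0.1787]
clock: 4.75
tool_pos: [0.5321, -0.352, 0.1782]
eef_rot: [0.145, 0.989, 0.001, 0.0]
contact_force: [0.6, 1.4, -0.2]
2686 top z 0.039749929362072806 mean [ 0.53293565 -0.35970147  0.03966894]
((535.6107788085938, -358.1466369628906), (60.68098068237305, 27.835508346557617), 44.06981658935547)
```

View pics/w4.png

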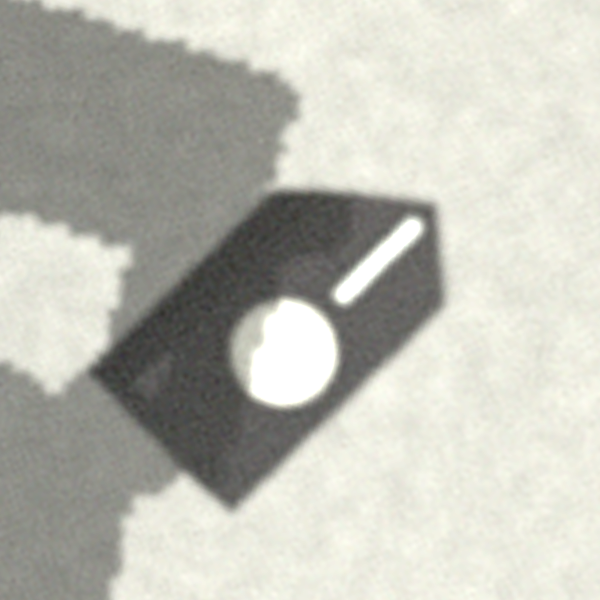

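The knob is the 61×28 mm black bar with its nose heading about 44.3°. Its cap is at rectified px (285,352), so the axis is at (0.5322, −0.3618) with the top at 0.0397. I'll spin the tool so its closing axis lies across the bar.

```bash

python3 -m creep '[{"grip":0.3,"tx":0,"ty":0,"tz":0.8,"spin":-6.8},{"grip":0.3,"tx":0,"ty":0,"tz":0.8,"spin":-6.8},{"grip":0.3,"tx":0,"ty":0,"tz":0.8,"spin":-6.8},{"grip":0.3,"tx":0,"ty":0,"tz":0.8,"spin":-6.8},{"grip":0.3,"tx":0,"ty":0,"tz":0.8,"spin":-6.8},{"grip":0.3,"tx":0,"ty":0,"tz":0.8,"spin":-6.8},{"grip":0.3,"tx":0,"ty":0,"tz":0.8,"spin":-6.8},{"grip":0.3,"tx":0,"ty":0,"tz":0.8,"spin":-6.8}]' | sed -n 1,2p
python3 -m creep '[{"grip":0.3,"tx":0,"ty":0,"tz":0.8,"spin":-6.6},{"grip":0.3,"tx":0,"ty":0,"tz":0,"spin":0},{"grip":0.3,"tx":0,"ty":0,"tz":0,"spin":0},{"grip":0.3,"tx":0,"ty":0,"tz":0,"spin":0}]'
python3 - <<'E'
from h import *
tool([.5322,-.3618,.009])
c=optics.get_calibration("wrist"); p,d=optics.snapshot("wrist"); np.savez("pics/w5.npz",p=p,d=d,E=c["extrinsics"])
v,u=np.mgrid[0:480,0:640]; P=world(c,u,v,d); ctr=np.array([.535,-.358])
m=(d>0)&(np.hypot(P[...,0]-ctr[0],P[...,1]-ctr[1])<.04)&(P[...,2]>.034)&(P[...,2]<.045)
q=P[m]; print(len(q),"top z",np.median(q[:,2])); print(cv2.minAreaRect((q[:,:2]*1e3).astype(np.float32)))
o=ortho(c,p,ctr,.0405,.03,10000); g=cv2.cvtColor(o,cv2.COLOR_RGB2GRAY)
n,l,s,ce=cv2.connectedComponentsWithStats((g>140).astype(np.uint8))
for i in range(1,n):
    if s[i,4]>500: print(s[i], "world",ctr[0]+(ce[i][0]-300)/1e4,ctr[1]-(ce[i][1]-300)/1e4)
cv2.imwrite("pics/w5.png",o[:,:,::-1])
E
```

```text
clock: 5.47
tool_pos: [0.5323, -0.3525, 0.1136]
clock: 5.8
tool_pos: [0.5319, -0.3538, 0.1062]
eef_rot: [-0.375, 0.927, -0.0, 0.0]
contact_force: [0.8, -0.1, -0.6]
opening: 0.653
finger_force: 0.0
t 5.8 tcp [ 0.5319 -0.3538  0.1062]
x-axis hdg -135.9 tilt 0.05 shift cm [ 0.54 -0.59  9.72]
4518 top z 0.039692714070420444
((535.8175659179688, -358.1536865234375), (61.21183395385742, 27.054264068603516), 44.117923736572266)
[     0      0    600    600 190132] world 0.53799581764248 -0.35429646929501607
[ 355  111  147  144 5562] world 0.5477437971952536 -0.3463464760877382
[  193   247   166   169 22373] world 0.5324873955213875 -0.3611204711035623
```

```bash

python3 -m creep '[{"grip":0.3,"tx":0.5,"ty":-0.6,"tz":1,"spin":0},{"grip":0.3,"tx":0,"ty":0,"tz":2,"spin":0},{"grip":0.3,"tx":0,"ty":0,"tz":2,"spin":0},{"grip":0.3,"tx":0,"ty":0,"tz":2,"spin":0},{"grip":0.3,"tx":0,"ty":0,"tz":1.5,"spin":0},{"grip":0.3,"tx":0,"ty":0,"tz":1.2,"spin":0},{"grip":0.3,"tx":0,"ty":0,"tz":0,"spin":0},{"grip":0.3,"tx":0,"ty":0,"tz":0,"spin":0}]'
python3 -m creep '[{"grip":-1,"tx":0,"ty":0,"tz":0,"spin":0},{"grip":-1,"tx":0,"ty":0,"tz":0,"spin":0},{"grip":-1,"tx":0,"ty":0,"tz":0,"spin":0},{"grip":-1,"tx":0,"ty":0,"tz":0,"spin":0},{"grip":-1,"tx":0,"ty":0,"tz":0,"spin":0},{"grip":-1,"tx":0,"ty":0,"tz":0,"spin":0},{"grip":-1,"tx":0,"ty":0,"tz":0,"spin":0},{"grip":-1,"tx":0,"ty":0,"tz":0,"spin":0}]' 35
```

```text
clock: 6.52
tool_pos: [0.5315, -0.3627, 0.0083]
eef_rot: [-0.376, 0.927, 0.0, -0.0]
contact_force: [0.8, -0.0, -0.1]
opening: 0.651
finger_force: 0.0
clock: 7.18
tool_pos: [0.5318, -0.3629, 0.0092]
eef_rot: [-0.376, 0.927, -0.0, 0.0]
contact_force: [-0.9, 0.4, 5.7]
opening: 0.306
finger_force: 35.0
```

```bash

python3 -m creep '[{"grip":-1,"tx":0,"ty":0,"tz":-1,"spin":0},{"grip":-1,"tx":0,"ty":0,"tz":-2,"spin":0},{"grip":-1,"tx":0,"ty":0,"tz":-2,"spin":0},{"grip":-1,"tx":0,"ty":0,"tz":-2,"spin":0},{"grip":-1,"tx":0,"ty":0,"tz":-2,"spin":6.9},{"grip":-1,"tx":0,"ty":0,"tz":-2,"spin":6.9},{"grip":-1,"tx":0,"ty":0,"tz":-2,"spin":6.9},{"grip":-1,"tx":0,"ty":0,"tz":-2,"spin":6.9}]' | sed -n 1,2p
python3 -m creep '[{"grip":-1,"tx":0,"ty":0,"tz":-1,"spin":6.9},{"grip":-1,"tx":0,"ty":0,"tz":0,"spin":6.9},{"grip":-1,"tx":0,"ty":0,"tz":0,"spin":6.9},{"grip":-1,"tx":0,"ty":0,"tz":0,"spin":6.9},{"grip":-1,"tx":0,"ty":0,"tz":0,"spin":6.9},{"grip":-1,"tx":0,"ty":0,"tz":0,"spin":6.9},{"grip":-1,"tx":0,"ty":0,"tz":0,"spin":6.9},{"grip":-1,"tx":0,"ty":0,"tz":0,"spin":6.9}]' | sed -n 1,2p
python3 -m creep '[{"grip":-1,"tx":0,"ty":0,"tz":0,"spin":6.9},{"grip":-1,"tx":0,"ty":0,"tz":0,"spin":6.9},{"grip":-1,"tx":0,"ty":0,"tz":0,"spin":0},{"grip":-1,"tx":0,"ty":0,"tz":0,"spin":0},{"grip":-1,"tx":0,"ty":0,"tz":0,"spin":0}]'
python3 - <<'E'
from h import *
c=optics.get_calibration("wrist"); s=r.get_state(); T=s["tool_pos"]; p,d=optics.snapshot("wrist"); np.savez("pics/w6.npz",p=p,d=d,E=c["extrinsics"])
M=R.from_quat(s["eef_rot"]).as_matrix()
v,u=np.mgrid[0:480,0:640]; P=(world(c,u,v,d)-T)@M   # tool frame
m=(d>0)&(abs(P[...,0])<.045)&(abs(P[...,1])<.016)&(P[...,2]<-.02)&(P[...,2]>-.045)
q=P[m];print(len(q),"top z tool",np.median(q[:,2]),cv2.minAreaRect((q[:,:2]*1e3).astype(np.float32)),q[:,0].min(),q[:,0].max())
# flats at mid: cap by brightness
g=cv2.cvtColor(p,cv2.COLOR_RGB2GRAY); b=m&(g>130); n,l,st,ce=cv2.connectedComponentsWithStats(b.astype(np.uint8))
for i in range(1,n):
    if st[i,4]>60: print(st[i],(M.T@(ray(c,*ce[i],T[2]-np.median(q[:,2]))-T)).round(4))
cv2.imwrite("pics/w6.png",p[:,:,::-1])
tool([.5837,.0533,.165])
E
```

```text
clock: 7.85
tool_pos: [0.5313, -0.3624, 0.1599]
clock: 8.52
tool_pos: [0.5314, -0.3623, 0.1689]
clock: 8.93
tool_pos: [0.5315, -0.3625, 0.1687]
eef_rot: [0.44, 0.898, 0.0, -0.0]
contact_force: [0.3, -0.1, -0.2]
opening: 0.303
finger_force: 35.0
10230 top z tool -0.030478691584418453 ((-6.427488327026367, -0.1550769805908203), (62.04501724243164, 31.995389938354492), 0.5438030958175659) -0.03743301205115164 0.02466190913610471
[296 335  48  24 869] [ 0.0016 -0.0013 -0.0305]
[316 402   8  33 219] [-0.0267 -0.0012 -0.0305]
t 8.98 tcp [ 0.5315 -0.3626  0.1687]
x-axis hdg 127.71 tilt 0.03 shift cm [29.71 29.57  0.39]
```

View pics/w6.png

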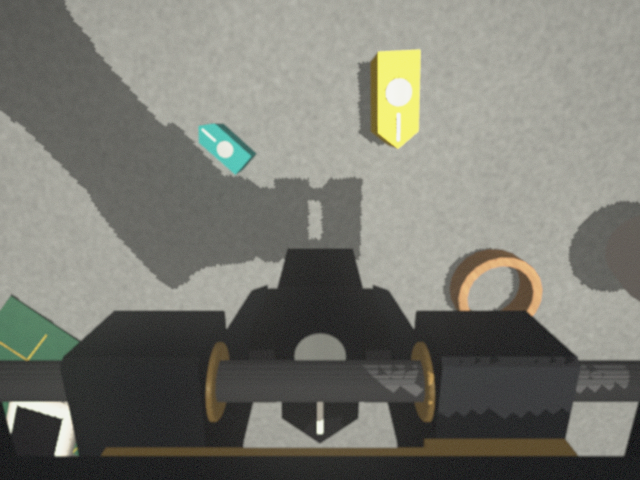

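The knob is held square: its cap is at (320,358), partly hidden, and its nose at (319,441). In the tool frame its axis is about 1.3 mm towards −x. I'll carry it over to the spindle.

```bash

python3 -m creep '[{"grip":-1,"tx":2.1,"ty":2.1,"tz":0,"spin":0.8},{"grip":-1,"tx":2.1,"ty":2.1,"tz":0,"spin":0},{"grip":-1,"tx":2.1,"ty":2.1,"tz":0,"spin":0},{"grip":-1,"tx":2.1,"ty":2.1,"tz":0,"spin":0},{"grip":-1,"tx":2.1,"ty":2.1,"tz":0,"spin":0},{"grip":-1,"tx":2.1,"ty":2.1,"tz":0,"spin":0},{"grip":-1,"tx":2.1,"ty":2.1,"tz":0,"spin":0},{"grip":-1,"tx":2.1,"ty":2.1,"tz":0,"spin":0}]' | sed -n 1,2p
python3 -m creep '[{"grip":-1,"tx":2.1,"ty":2.1,"tz":0,"spin":0},{"grip":-1,"tx":2.1,"ty":2.1,"tz":0,"spin":0},{"grip":-1,"tx":2.1,"ty":2.1,"tz":0,"spin":0},{"grip":-1,"tx":2.1,"ty":2.1,"tz":0,"spin":0},{"grip":-1,"tx":2.1,"ty":2.1,"tz":0,"spin":0},{"grip":-1,"tx":2.1,"ty":2.1,"tz":0,"spin":0},{"grip":-1,"tx":0,"ty":0,"tz":0,"spin":0},{"grip":-1,"tx":0,"ty":0,"tz":0,"spin":0}]' | sed -n 1,4p
python3 - <<'E'
from h import *
tool([.5829,.0543,.125]); 
f=np.load("pics/w6.npz");g=cv2.cvtColor(f["p"],cv2.COLOR_RGB2GRAY).astype(float);d=f["d"]
k=g[:,310:330].mean(1); dd=np.median(d[:,310:330],1)
print("back",k[244:256].round(),k[284:300].round(),dd[284:300].round(3)); print("cap",k[330:340].round()); print("nose",g[430:450,317:323].mean(1).round())
print("nose tip scan",[ (int(rw),np.where(g[rw,285:360]<60)[0][[0,-1]]+285) for rw in (415,425,435)])
print("cap cols",[(rw,np.where(g[rw,285:360]>90)[0][[0,-1]]+285) for rw in (338,342,346,350,354,358)])
E
```

```text
clock: 9.65
tool_pos: [0.5652, -0.1261, 0.1688]
clock: 10.32
tool_pos: [0.5907, 0.0517, 0.1687]
eef_rot: [0.445, 0.895, 0.001, -0.0]
contact_force: [0.5, -0.1, -1.2]
t 10.32 tcp [0.5907 0.0517 0.1687]
x-axis hdg 127.11 tilt 0.1 shift cm [ 0.67 -0.47  4.37]
back [104. 104. 104.  98.  78.  57.  47.  45.  46.  44.  46.  45.] [41. 40. 42. 41. 41. 42. 42. 41. 42. 40. 41. 41. 41. 42. 41. 40.] [0.125 0.125 0.124 0.124 0.125 0.125 0.125 0.125 0.125 0.125 0.125 0.125
 0.125 0.126 0.125 0.126]
cap [ 38.  39.  48.  71. 100. 121. 131. 134. 134. 134.]
nose [237. 237. 231. 201. 136.  79.  56.  54.  54.  56.  58.  77. 107. 138.
 157. 162. 154. 132. 103.  87.]
nose tip scan [(415, array([285, 356])), (425, array([295, 344])), (435, array([310, 328]))]
cap cols [(338, array([304, 335])), (342, array([300, 339])), (346, array([297, 342])), (350, array([295, 344])), (354, array([295, 345])), (358, array([295, 345]))]
```

```bash

python3 -m creep '[{"grip":-1,"tx":0.6,"ty":-0.5,"tz":1.0,"spin":0},{"grip":-1,"tx":0,"ty":0,"tz":1.5,"spin":0},{"grip":-1,"tx":0,"ty":0,"tz":1.5,"spin":0},{"grip":-1,"tx":0,"ty":0,"tz":0,"spin":0},{"grip":-1,"tx":0,"ty":0,"tz":0,"spin":0},{"grip":-1,"tx":0,"ty":0,"tz":0,"spin":0},{"grip":-1,"tx":0,"ty":0,"tz":0,"spin":0}]'
python3 -c "
from h import *
tool([.5833,.0539,.1225])
p,d=optics.snapshot('side');c=optics.get_calibration('side');tool([.5833,.0539,.1225])
u,v=map(int,proj(c,[.5837,.0533,.115])); cv2.imwrite('pics/s7.png',cv2.resize(p[v-45:v+45,u-60:u+60,::-1],None,fx=6,fy=6,interpolation=cv2.INTER_CUBIC)); print(u,v)"
```

```text
clock: 10.9
tool_pos: [0.5838, 0.0501, 0.1297]
eef_rot: [0.448, 0.894, 0.0, 0.001]
contact_force: [-0.1, -0.3, 0.3]
opening: 0.306
finger_force: 35.0
t 10.9 tcp [0.5838 0.0501 0.1297]
x-axis hdg 126.73 tilt 0.1 shift cm [0.34 0.19 0.72]
t 10.95 tcp [0.5838 0.0502 0.1297]
x-axis hdg 126.74 tilt 0.1 shift cm [0.32 0.18 0.72]
343 220
```

View pics/s7.png

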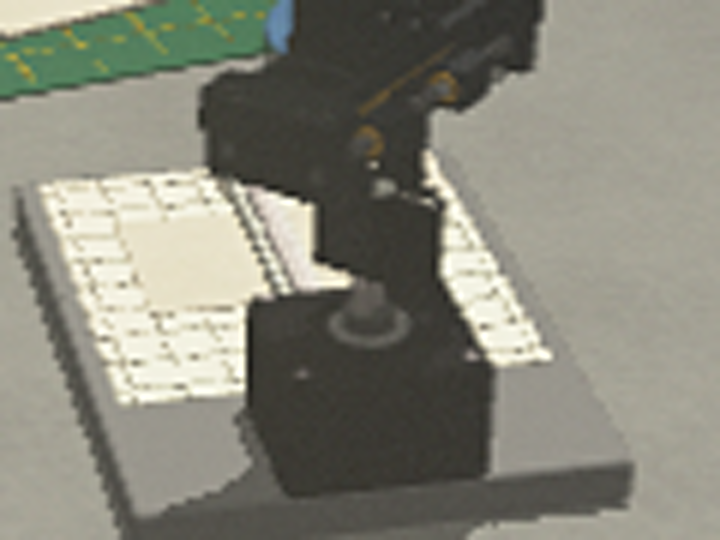

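The knob hangs above the spindle with no contact. It is about 4 mm off laterally, so I'll correct that before going down.

```bash

python3 -m creep '[{"grip":-1,"tx":0.3,"ty":0.2,"tz":0.3,"spin":0},{"grip":-1,"tx":0,"ty":0,"tz":0,"spin":0},{"grip":-1,"tx":0,"ty":0,"tz":0,"spin":0},{"grip":-1,"tx":0,"ty":0,"tz":0,"spin":0}]' | sed -n 1,4p
python3 -c "
from h import *
tool([.5833,.0539,.1225])"
python3 -m creep '[{"grip":-1,"tx":0,"ty":0,"tz":0,"spin":0}]' | sed -n 1,4p
python3 -c "
from h import *
tool([.5833,.0539,.1225])"
```

```text
clock: 11.28
tool_pos: [0.5829, 0.0544, 0.1258]
eef_rot: [0.448, 0.894, 0.0, 0.0]
contact_force: [-0.3, 0.0, -0.7]
t 11.28 tcp [0.5829 0.0544 0.1258]
x-axis hdg 126.79 tilt 0.01 shift cm [-0.07  0.    0.33]
clock: 11.37
tool_pos: [0.5829, 0.0543, 0.1258]
eef_rot: [0.448, 0.894, 0.0, 0.0]
contact_force: [-0.2, -1.0, 0.0]
t 11.37 tcp [0.5829 0.0543 0.1258]
x-axis hdg 126.77 tilt 0.01 shift cm [-0.05  0.01  0.33]
```

Within 0.5 mm. I'll descend in small steps, watching the force.

```bash

python3 -m creep '[{"grip":-1,"tx":-0.05,"ty":0,"tz":0.2,"spin":0},{"grip":-1,"tx":0,"ty":0,"tz":0.2,"spin":0},{"grip":-1,"tx":0,"ty":0,"tz":0.2,"spin":0},{"grip":-1,"tx":0,"ty":0,"tz":0,"spin":0}]' 
python3 -m creep '[{"grip":-1,"tx":0,"ty":0,"tz":0.2,"spin":0},{"grip":-1,"tx":0,"ty":0,"tz":0.2,"spin":0},{"grip":-1,"tx":0,"ty":0,"tz":0,"spin":0}]'
```

```text
clock: 11.7
tool_pos: [0.583, 0.0538, 0.1192]
eef_rot: [0.448, 0.894, -0.0, -0.0]
contact_force: [-0.0, 0.3, -0.9]
opening: 0.303
finger_force: 35.0
clock: 11.95
tool_pos: [0.5835, 0.0543, 0.1154]
eef_rot: [0.448, 0.894, 0.0, 0.0]
contact_force: [0.1, 0.4, -1.7]
opening: 0.302
finger_force: 35.0
```

The knob is 7 mm onto the shaft with no force, so the flat matches. Continuing.

```bash

python3 -m creep '[{"grip":-1,"tx":0,"ty":0,"tz":0.25,"spin":0},{"grip":-1,"tx":0,"ty":0,"tz":0.25,"spin":0},{"grip":-1,"tx":0,"ty":0,"tz":0.25,"spin":0},{"grip":-1,"tx":0,"ty":0,"tz":0,"spin":0}]' 
python3 -m creep '[{"grip":-1,"tx":0,"ty":0,"tz":0.2,"spin":0},{"grip":-1,"tx":0,"ty":0,"tz":0.15,"spin":0},{"grip":-1,"tx":0,"ty":0,"tz":0,"spin":0},{"grip":-1,"tx":0,"ty":0,"tz":0,"spin":0},{"grip":-1,"tx":0,"ty":0,"tz":0,"spin":0}]'
```

```text
clock: 12.28
tool_pos: [0.5835, 0.0543, 0.1078]
eef_rot: [0.448, 0.894, 0.0, 0.0]
contact_force: [1.4, 1.6, -1.7]
opening: 0.299
finger_force: 35.0
clock: 12.7
tool_pos: [0.5835, 0.0543, 0.1046]
eef_rot: [0.448, 0.894, 0.0, 0.0]
contact_force: [2.5, 3.2, -2.2]
opening: 0.307
finger_force: 35.0
```

```bash

python3 -m creep '[{"grip":-1,"tx":0,"ty":0.05,"tz":0.1,"spin":0},{"grip":-1,"tx":0,"ty":0,"tz":0,"spin":0},{"grip":-1,"tx":0,"ty":0,"tz":0,"spin":0}]' 50
python3 -m creep '[{"grip":-1,"tx":0,"ty":0,"tz":0.2,"spin":0},{"grip":-1,"tx":0,"ty":0,"tz":0,"spin":0},{"grip":-1,"tx":0,"ty":0,"tz":0,"spin":0}]'
python3 -m creep '[{"grip":-1,"tx":0,"ty":0,"tz":0.2,"spin":0},{"grip":-1,"tx":0,"ty":0,"tz":0,"spin":0},{"grip":-1,"tx":0,"ty":0,"tz":0,"spin":0}]'
```

```text
clock: 12.95
tool_pos: [0.5836, 0.0543, 0.1041]
eef_rot: [0.448, 0.894, 0.0, -0.0]
contact_force: [0.6, 3.8, 4.2]
opening: 0.303
finger_force: 50.0
clock: 13.2
tool_pos: [0.5836, 0.0543, 0.102]
eef_rot: [0.448, 0.894, 0.0, 0.0]
contact_force: [0.2, 3.4, 5.2]
opening: 0.298
finger_force: 50.0
clock: 13.45
tool_pos: [0.5836, 0.0543, 0.1002]
eef_rot: [0.448, 0.894, 0.0, 0.0]
contact_force: [-1.0, 3.0, 8.1]
opening: 0.301
finger_force: 50.0
```

The shoulder met at TCP z 0.104 and the spring is now compressing. I'll press on to the stop.

```bash

python3 -m creep '[{"grip":-1,"tx":0,"ty":0,"tz":0.15,"spin":0},{"grip":-1,"tx":0,"ty":0,"tz":0,"spin":0},{"grip":-1,"tx":0,"ty":0,"tz":0,"spin":0}]' 
python3 -m creep '[{"grip":-1,"tx":0,"ty":0,"tz":0.1,"spin":0},{"grip":-1,"tx":0,"ty":0,"tz":0,"spin":0},{"grip":-1,"tx":0,"ty":0,"tz":0,"spin":0}]'
```

```text
clock: 13.7
tool_pos: [0.5836, 0.0543, 0.0989]
eef_rot: [0.448, 0.894, 0.0, 0.0]
contact_force: [-1.3, 3.2, 9.4]
opening: 0.301
finger_force: 50.0
clock: 13.95
tool_pos: [0.5836, 0.0543, 0.0981]
eef_rot: [0.448, 0.894, 0.0, 0.0]
contact_force: [-1.0, 2.3, 10.1]
opening: 0.302
finger_force: 50.0
```

```bash

python3 -m creep '[{"grip":-1,"tx":0,"ty":0,"tz":0.1,"spin":0},{"grip":-1,"tx":0,"ty":0,"tz":0,"spin":0},{"grip":-1,"tx":0,"ty":0,"tz":0,"spin":0}]' 
python3 -m creep '[{"grip":-1,"tx":0,"ty":0,"tz":0.05,"spin":0},{"grip":-1,"tx":0,"ty":0,"tz":0,"spin":0},{"grip":-1,"tx":0,"ty":0,"tz":0,"spin":0},{"grip":-1,"tx":0,"ty":0,"tz":0,"spin":0}]'
```

```text
clock: 14.2
tool_pos: [0.5836, 0.0543, 0.098]
eef_rot: [0.448, 0.894, 0.0, 0.0]
contact_force: [-4.2, 2.2, 16.2]
opening: 0.305
finger_force: 50.0
clock: 14.53
tool_pos: [0.5836, 0.0543, 0.0979]
eef_rot: [0.448, 0.894, 0.0, 0.0]
contact_force: [-3.6, 1.7, 20.9]
opening: 0.302
finger_force: 50.0
```

The stop is reached: 6 mm of travel, and the force rises with no further motion. I'll check for slip in the grip.

```bash
python3 - <<'E'
from h import *
c=optics.get_calibration("wrist"); s=r.get_state(); T=s["tool_pos"]; p,d=optics.snapshot("wrist"); M=R.from_quat(s["eef_rot"]).as_matrix()
v,u=np.mgrid[0:480,0:640]; P=(world(c,u,v,d)-T)@M
q=P[(d>0)&(abs(P[...,0])<.045)&(abs(P[...,1])<.016)&(P[...,2]<-.02)&(P[...,2]>-.045)]
z=np.median(q[:,2]);print("top tool z",z,"knob underside world",T[2]-z-.04,cv2.minAreaRect((q[:,:2]*1e3).astype(np.float32)));tool(T)
p,d=optics.snapshot('side');c=optics.get_calibration('side')
u,v=map(int,proj(c,[.5837,.0533,.1])); cv2.imwrite('pics/s8.png',cv2.resize(p[v-45:v+45,u-60:u+60,::-1],None,fx=6,fy=6,interpolation=cv2.INTER_CUBIC))
E
```

```text
top tool z -0.030604700845019546 knob underside world 0.08853630831830428 ((-6.69749641418457, 0.012028694152832031), (31.979230880737305, 62.75658416748047), 89.96611785888672)
t 14.58 tcp [0.5836 0.0543 0.0979]
x-axis hdg 126.77 tilt 0.06 shift cm [0. 0. 0.]
```

View pics/s8.png

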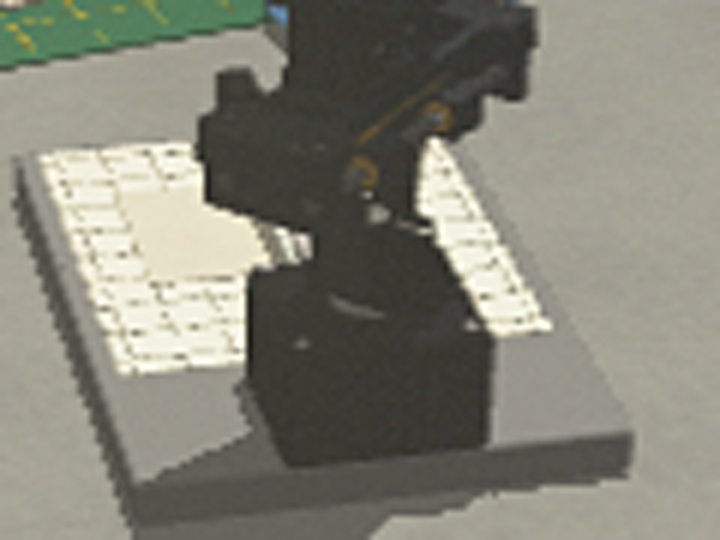

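The knob sits down on the shoulder at about (355,300), and its underside at 0.0885 matches the pressed-down height. It has not slipped in the grip.

```bash
python3 -c "
from plant import workorder
print(workorder.finish_job())"
```

```text
the job is handed in; nothing more can be done
None
```

I handed the job in at about 14.6 s with the knob home on the spindle, its flat matched, and still gripped (50 N) and held pressed against the stop (about 6 mm of travel, 21 N). The cup, tape and pen pot were not touched; the handover gave no verdict, and I did not check the clamp bar itself.

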